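# Snap the battery cover onto the microscope control console

## Task

Put the oblong battery cover back on the sloping microscope console: lay it squarely over the open battery seat, rib outward, and press it down until the catch on every one of its four edges has clicked over it and it sits fully home. Then let go, and leave the square cover and everything else on the bench where it is.

Things in the scene. Friction and masses are not known exactly. Their poses are not given: they have to be found in the camera images.
- cover: The oblong battery cover: grey plastic plate, 100 (its x) by 150 (its y) by 6 mm thick, about 150 g, with one straight upright finger rib in the middle of its top, 14 mm thick (x), 60 mm long (y), 25 mm tall: rib top 31 mm above the underside. Origin: centre of the underside; z up through the rib. It starts flat on the bench, rib up. Alike after a half turn about z.
- seat (a point): Centre of the open battery seat on the console, in the plane where the cover's underside rests when home. Its z is square to the console's face, which leans 30 degrees from level towards the robot's side; its x points up the slope, its y across to the left seen from the robot. The cover goes in with its x along the seat's x, either way round, its origin on this point.
- edge_xp (a point): middle of the cover's +x long edge, on its underside (50 mm from the cover's origin).
- edge_xn (a point): middle of the cover's -x long edge, on its underside (50 mm from the cover's origin).
- edge_yp (a point): middle of the cover's +y short edge, on its underside (75 mm from the cover's origin).
- edge_yn (a point): middle of the cover's -y short edge, on its underside (75 mm from the cover's origin).
- catch_upper (a joint): Catch at the upper (seat +x) edge of the seat: 0 rad upright (at the start, and once snapped over the cover), grows as pushed outward, 0.1 to 0.2 while the cover passes. All four are alike: white, sprung, 24 mm wide, at mid-edge. The top is a ramp, from 4 mm outside the cover's edge (16 mm above the seat plane) down to a nose 4 mm inside it (8.5 mm up; flat underside 7 mm up).
- catch_lower (a joint): Catch at the lower (seat -x) edge of the seat: 0 rad upright (at the start, and once snapped over the cover), grows as pushed outward, 0.1 to 0.2 while the cover passes. A cover laid in loosely rests on the four ramps, underside about 12 mm above the seat plane. Pressed down, each edge pushes its catch out, passes the nose and is held. One edge takes 5 to 10 N, the last ones together up to 20 N.
- catch_left (a joint): Catch at the left (seat +y) edge of the seat: 0 rad upright (at the start, and once snapped over the cover), grows as pushed outward, 0.1 to 0.2 while the cover passes. 
- catch_right (a joint): Catch at the right (seat -y) edge of the seat: 0 rad upright (at the start, and once snapped over the cover), grows as pushed outward, 0.1 to 0.2 while the cover passes. 
- other_cover: A cover of another unit, square, 110 by 110 by 6 mm, same grey plastic and same rib (14 by 60 by 25 mm); lies near the right cover, the two places are swapped at random. Origin: centre of the underside. Leave it.
- wash_bottle: White closed bottle, 66 mm across, 150 mm tall, standing. Origin: centre of its base. Bystander.
- sample_jar: Glass jar, 68 mm across, 75 mm tall. Origin: centre of its base. Bystander.
- dishes: Two stacked glass dishes, 94 mm across, 36 mm tall. Origin: centre of the base. Bystander.
- stick: Flat wooden stick 150 (x) by 10 by 8 mm. Origin: centre of the underside. Bystander.
- slide_box: Closed black slide box 85 (x) by 110 (y) by 30 mm. Origin: centre of the underside. Bystander.
- screwdriver: Screwdriver with a black handle, about 200 mm, lying along its x. Bystander.
- mouse: Black computer mouse, 105 (x) by 62 by 30 mm. Origin: centre of the underside. Bystander.
- console: White control console fixed to the bench; its face measures 160 mm up the slope by 214 mm across. Origin: on the bench, 94 mm straight below the seat point. In the face is an open well, 76 by 124 mm, with two flat grey cells 8 mm below the seat plane. At the seat's four corners stand white L-shaped guides, 33 mm tall, 1.5 mm clear of the cover all round, flaring outward from 23 mm up.
There are look-alikes about, which are no part of the job. What is shaped like the cover but blue is not meant.

How it is judged:
By the outcome, as a careful person would: the job done as asked, in the order asked, and still so for the second after the job is handed in, with the robot touching nothing.
It also fails if it takes over 64 s, if anything falls off the work surface, if the arm or the gripper's body presses on something with over 40 N, if the wrist force passes 120 N, or if a joint passes its speed limit or range.

## Robot

A 7-joint arm with a two-finger parallel gripper is mounted at the origin on the work surface. World frame = base frame: x ahead of the robot, y to its left, z up, the work surface at z = 0. Lengths are in m, angles in degrees, forces in N, time in s.
With the tool pointing down it reaches from about 0.425 to 0.875 m from the base axis. Payload 4.7 kg.
Tool frame: the origin (TCP) lies at the very end of the fingers, on their centre line; the grasp point (between the pads) lies 19 mm behind it; z points along the fingers, y is the direction in which the jaws open and shut (so a half turn about z gives the same grasp; the last joint's range is limited). The gripper opens to 87 mm and grips with 3 to 60 N. Pads are 19 mm wide; open, the fingers measure 117 mm over their backs; the gripper's body (75 mm by 190 mm) begins 51 mm behind the grasp point.
Start: joints at [0.808, 18.392, -4.016, 83.108, 1.295, 78.541, -3.26], TCP at [0.65, -0, 0.223] pointing down, gripper open.
Joint ranges: [-163.93, 163.93], [-17.29, 119.83], [-79.2, 71.16], [3.27, 140.29], [-89.18, 269.18], [5.43, 117.66], [-154.24, 154.24]. Speed limits (degrees/s): [147.25, 147.25, 180, 180, 180, 180, 180].

## Interface

Orientations are given as [roll, pitch, yaw] about the fixed x, y, z axes, in that order (R = Rz(yaw) Ry(pitch) Rx(roll)).
In Python, from cell import * gives the robot as it stands.
- The arm moves only by the tool arm_command, never from a script. Its argument "targets" is a list that holds one entry, the list of rows, each a list of 7 numbers: the shift along the tool's x, y, z in m, then the turn, a rotation vector about the tool's x, y, z in degrees, then the gripper's target within -1 to 1 (shut at 1, half-way at 0, fully open at -1). In form: [[[tx, ty, tz, rx, ry, rz, claw], ...]]. A call has 1 to 10 rows; each row is the pose to reach, as a shift and turn from the pose commanded when the call began, along the tool's axes at that moment; what a row does not reach only later rows make up. A row lasts 1/10 s, in which the tool goes at most 50 mm and 8.59 degrees, less where a joint would pass 70% of its speed; a pose out of reach is approached as far as the arm can. A call with a gripper value outside its range is refused whole. The fingers move at their own pace and stop on an object; "newtons" is the grip in N (left out, the last holds). Time passes only in rows, so rows that repeat a pose let the fingers close. It gives the time, the measured TCP pose, the force and the opening at its end, in the units of the state.
- get_obs(): the state, without advancing time (a new reading comes with each control period).
- read_camera(name): name is "scene" or "side" or "wrist"; returns a dict with "img" (480x640x3 uint8, red, green, blue), "z_map" (480x640 float32, m along the optical axis (not along the pixel's ray), 0 where there is no reading), "K" (3x3 intrinsics, pixels), "origin" and "attitude" of the camera in the world. Camera axes: x right, y down, z forward; pixel columns grow to the right and rows downward; lengths in m; the calibration is good to about 2 mm. A picture is of the moment at which its call begins.
- sign_off(): hands the job in, once; it reports no verdict.
Trained networks look in the newest picture that a camera, given by its name, has taken for a name from the list of things; names that differ only in an ending like _2 or _b are one class to them, and where a whole thing is asked for, a point or a joint stands for the part that bears it (a point fixed in the world has none). Each returns a list of dicts, best first, with "conf" (0 to 1); they miss things now and then, are a little off and sometimes report something else, mostly with a low value. They report only what shows in the picture. A call takes as long as a camera call. They do not tell look-alikes from the thing itself.
- search_frame(thing, camera): "position" ([column, row] in pixels, amid what is visible of it).
The state is a dict: "time_s": time; "qpos": joint angles; "joint_velocities": joint speeds; "effort": joint torques, N m; "tool_pos": TCP position; "tool_rot": TCP orientation; "force": force on the tool from outside, world axes, zero at the start; "wrist_torque": the same for the moment, N m; "grip_width": finger opening in m.
Only numpy, scipy, OpenCV 4.12 (cv2) and the standard library are available. Lean on these libraries where they do the work, as an engineer would, in place of code of your own. Each camera call takes 0.05 s, during which the arm holds its last target.

## Working session

There is one attempt and no reset: what is moved stays moved. The work goes in short steps, Python scripts to look and compute and a tool call to move; the robot and the scene stay as the last step left them, time stands still between calls to the robot, and variables do not carry over. Pictures are saved under pics/ and viewed, and the job is handed in when it is done.

Besides the shell and the picture viewer there is one more tool, called as name(argument=value, ...) on one line, values as JSON. arm_command: Moves the arm, as the interface text tells. Its arguments: {"type":"object","properties":{"targets":{"type":"array","items":{"type":"array","items":{"type":"array","items":{"type":"number"}}}},"newtons":{"type":"number"}},"required":["targets"]}

```bash
mkdir -p pics; ls; python3 - <<'E'
from cell import *
import cv2,pickle
d={}
for n in("scene","side","wrist"):
    r=read_camera(n); d[n]=r
    cv2.imwrite(f"pics/{n}0.png",r["img"][:,:,::-1])
    print(n,r["origin"],r["attitude"],r["K"][0,0],r["K"][0,2],r["K"][1,2])
    for t in("cover","seat","other_cover","console","catch_upper","catch_lower","catch_left","catch_right"):
        try: print(t,[(x["position"],round(x["conf"],2)) for x in search_frame(t,n)][:4])
        except Exception as e: print(t,e)
pickle.dump(d,open("d0.pkl","wb"))
print(get_obs())
E
```

```text
pics
scene [ 1.19106686 -0.27319703  1.02329308] [-1.43981899e+02  4.96804134e-02  6.80076735e+01] 505.5892988563639 313.4171865147659 235.34620779276077
cover [([171.9, 230.5], 0.73), ([172.9, 292.8], 0.63)]
seat [([406.2, 198.8], 0.91), ([176.1, 296.0], 0.17)]
other_cover [([259.1, 265.0], 0.83)]
console [([406.5, 208.5], 0.65), ([403.0, 195.9], 0.3)]
catch_upper []
catch_lower []
catch_left [([422.9, 181.4], 0.52)]
catch_right []
side [-0.06594346  0.63320744  0.95229996] [-133.76743693   -1.0812606  -135.99927749] 564.6686767955009 324.59287741517244 235.24194484678802
cover [([414.0, 196.8], 0.85), ([467.8, 243.8], 0.62)]
seat [([242.0, 302.9], 0.78), ([431.9, 153.8], 0.15)]
other_cover [([412.5, 198.1], 0.67), ([362.8, 238.0], 0.57)]
console [([248.9, 313.9], 0.95)]
catch_upper [([233.8, 274.5], 0.51), ([167.2, 404.9], 0.32)]
catch_lower [([267.4, 322.4], 0.46)]
catch_left [([291.4, 374.3], 0.73), ([412.3, 199.4], 0.69)]
catch_right []
wrist [0.64914807 0.08009271 0.38483734] [ 1.63016589e+02 -2.66512238e-02  5.87911983e-02] 430.4335151535705 319.34810531412955 245.080377707848
[... 168 characters left out ...]
{'time_s': 1.35, 'qpos': array([ 0.80835623, 18.39216052, -4.01668912, 83.10873157,  1.29534706,
       78.54000414, -3.2597853 ]), 'joint_velocities': array([-0.00640754,  0.03283318,  0.00478306,  0.00893011,  0.02867799,
        0.0556871 ,  0.00201196]), 'effort': array([-5.46379324e-04, -4.91099381e+01, -4.03628368e-01, -3.12763989e+01,
       -6.38067978e-02,  3.36903124e-02, -1.05028511e-05]), 'tool_pos': array([ 6.50016612e-01, -3.05720597e-05,  2.22573564e-01]), 'tool_rot': array([1.79995741e+02, 2.89137631e-03, 9.00013086e+01]), 'force': array([-0.43447053,  0.15601598,  0.15532505]), 'wrist_torque': array([-0.02051183, -0.03022358,  0.03414247]), 'grip_width': 0.08720133387259466}
```

View pics/scene0.png

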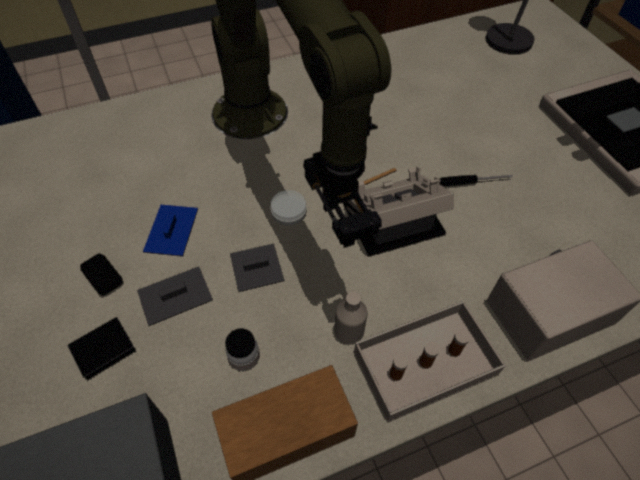

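View pics/side0.png

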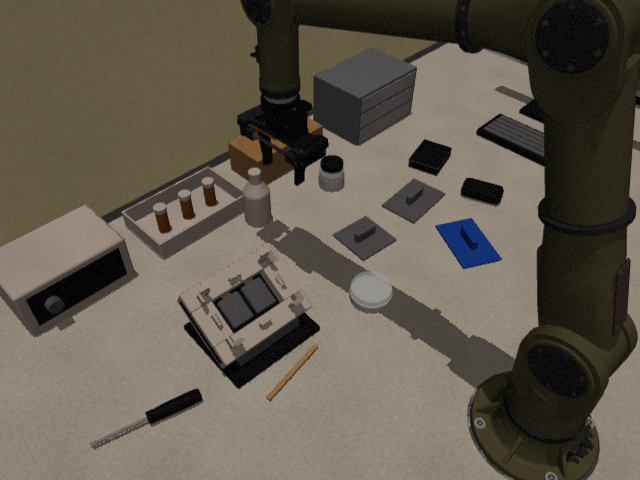

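View pics/wrist0.png

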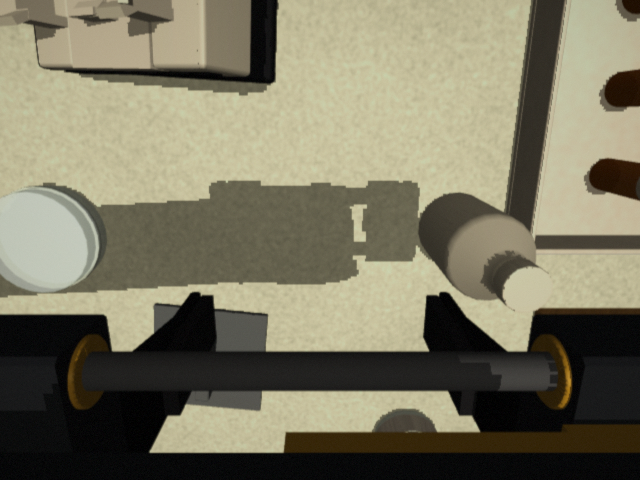

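Candidates for the cover:
- Grey oblong plate: scene (175,296), side (414,199).
- Grey square plate: scene (258,266), side (364,237). This is the other cover.
- Blue oblong plate: scene (171,230), side (468,243). This is the look-alike.

By the description I choose the grey oblong at scene (175,296). The open console is at scene (406,200), side (248,300). Next I measure both and check a crop.

```bash
cat >h.py <<'E'
import numpy as np,cv2,pickle
from scipy.spatial.transform import Rotation as R
def cloud(r):
    z=r["z_map"];K=r["K"];v,u=np.mgrid[:480,:640]
    p=np.stack([(u-K[0,2])/K[0,0]*z,(v-K[1,2])/K[1,1]*z,z],-1)
    M=R.from_euler('xyz',r["attitude"],degrees=True).as_matrix()
    P=p@M.T+np.array(r["origin"]); P[z==0]=np.nan
    return P
def proj(r,p):
    M=R.from_euler('xyz',r["attitude"],degrees=True).as_matrix()
    c=(np.atleast_2d(p)-r["origin"])@M; q=c@np.array(r["K"]).T
    return q[:,:2]/q[:,2:]
E
python3 - <<'E'
from h import *
d=pickle.load(open("d0.pkl","rb"))
for n,(u,v) in dict(scene=(175,296),side=(414,199)).items():
    r=d[n];P=cloud(r);x=P[v,u];print(n,x)
    m=(np.hypot(P[...,0]-x[0],P[...,1]-x[1])<0.12)
    im=r["img"].astype(int)
    bench=P[m]; 
    print("z pct",np.nanpercentile(P[m][:,2],[2,20,50,80,98]))
    # plate: depth
    for lo,hi in((.003,.012),(.02,.045)):
        s=m&(P[...,2]>lo)&(P[...,2]<hi)
        k,l,st,c=cv2.connectedComponentsWithStats(s.astype(np.uint8))
        j=1+np.argmax(st[1:,4]); q=P[l==j]
        print(lo,len(q),q.mean(0),cv2.minAreaRect((q[:,:2]*1000).astype(np.float32)))
    c=r["img"][v-60:v+60,u-80:u+80,::-1]; cv2.imwrite(f"pics/crop_{n}.png",cv2.resize(c,None,fx=4,fy=4,interpolation=2))
# console face from clouds
for n,(u,v) in dict(scene=(406,199),side=(248,300)).items():
    P=cloud(d[n]);x=P[v,u];print(n,x)
    m=(np.hypot(P[...,0]-x[0],P[...,1]-x[1])<0.18)&(P[...,2]>.03)
    q=P[m];print(len(q),q.min(0),q.max(0))
r=d["side"];c=r["img"][230:390,160:340,::-1];cv2.imwrite("pics/crop_con.png",cv2.resize(c,None,fx=3.5,fy=3.5,interpolation=2))
E
```

```text
scene [ 0.5467909  -0.35479877  0.00838596]
z pct [-0.00367489 -0.00106471  0.00128431  0.00573939  0.02730154]
0.003 2172 [ 0.54397368 -0.35695528  0.00620608] ((540.1865234375, -353.7132873535156), (110.36998748779297, 155.4812469482422), 2.09480619430542)
0.02 204 [ 0.54231986 -0.35524056  0.02874155] ((540.75, -355.8164367675781), (17.292295455932617, 60.119503021240234), 4.710158348083496)
side [ 0.53180993 -0.34369717  0.01558153]
z pct [-0.00393697 -0.00100812  0.00160038  0.00577522  0.02720254]
0.003 1213 [ 0.53502098 -0.34695524  0.00619725] ((540.4009399414062, -353.173828125), (108.15189361572266, 162.79879760742188), 4.851662635803223)
0.02 124 [ 0.53627249 -0.34816078  0.02868095] ((537.24609375, -351.4449462890625), (15.877219200134277, 61.33712387084961), 2.1614301204681396)
scene [0.56924712 0.208434   0.12517163]
4136 [0.4512753  0.03019756 0.03004049] [0.62847257 0.32149054 0.63899883]
side [0.52942693 0.21105388 0.08536458]
10171 [0.44797886 0.03115736 0.03006363] [0.61418184 0.32763776 0.63236977]
```

View pics/crop_side.png

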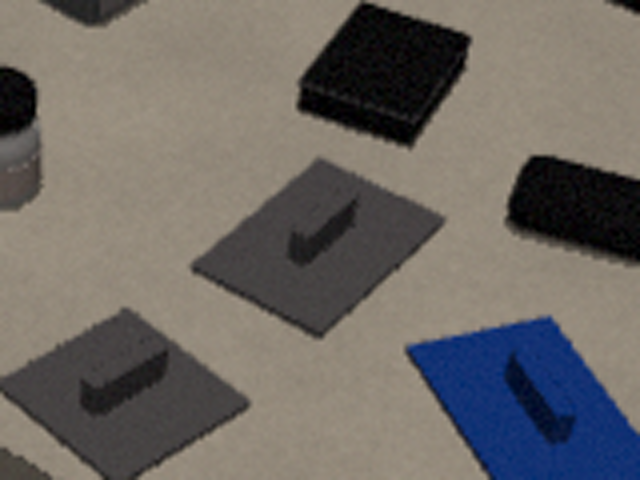

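View pics/crop_con.png

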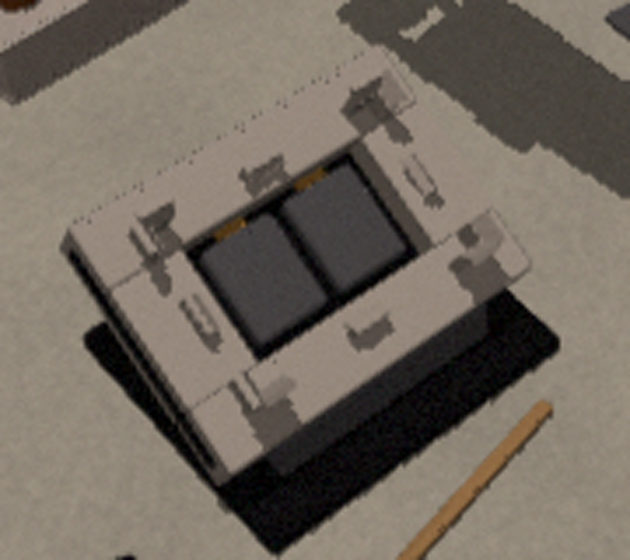

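The side crop shows a plain grey oblong plate of about 3:2 with a rib along its long side, and a square plate and a blue plate either side of it. The choice holds. The console crop shows the open well, four catches and four corner guides. Next I fit the seat.

```bash
cat >seat.py <<'E'
from h import *
from scipy.optimize import minimize
def fit(r,g):
    P=cloud(r);im=r["img"].astype(int)
    m=(np.hypot(P[...,0]-.535,P[...,1]-.2)<0.14)&(P[...,2]>.03)&(P[...,2]<.16)
    q=P[m]
    best=None;rng=np.random.default_rng(0)
    for _ in range(800):
        a=q[rng.choice(len(q),3,False)];n=np.cross(a[1]-a[0],a[2]-a[0])
        if np.linalg.norm(n)<1e-6: continue
        n/=np.linalg.norm(n);n*=np.sign(n[2])
        if not .75<n[2]<.95: continue
        k=np.abs((q-a[0])@n)<.002
        if best is None or k.sum()>best.sum(): best=k
    s=q[best];
    for _ in range(3):
        c=s.mean(0);n=np.linalg.svd(s-c,full_matrices=False)[2][2];n*=np.sign(n[2]);s=q[np.abs((q-c)@n)<.002]
    return P,m,c,n,s
if __name__=="__main__":
    d=pickle.load(open("d0.pkl","rb"))
    for name in("side","scene"):
        P,m,c,n,s=fit(d[name],None)
        x=np.array([0,0,1])-n[2]*n;x/=np.linalg.norm(x);y=np.cross(n,x)
        print(name,"c",c,"n",n,"tilt",np.degrees(np.arccos(n[2])),"yaw",np.degrees(np.arctan2(x[1],x[0])),len(s))
        # in-plane coordinates
        ab=np.c_[(s-c)@x,(s-c)@y]*1000
        rc=cv2.minAreaRect(ab.astype(np.float32));print("face",rc)
        # well points: those below plane 5..12mm within face
        q=P[m];h=(q-c)@n;w=q[(h<-.005)&(h>-.012)];wb=np.c_[(w-c)@x,(w-c)@y]*1000
        k=np.all(np.abs(wb-np.array(rc[0]))<70,axis=1)
        wr=cv2.minAreaRect(wb[k].astype(np.float32));print("cells",wr,k.sum())
        for cc in (rc[0],wr[0]): print("  ->",c+x*cc[0]/1000+y*cc[1]/1000)
        b=np.full((200,260),0,np.uint8)
        z=np.round((ab)+np.array([100,130])).astype(int)
        for i,j in z:
            if 0<=i<200 and 0<=j<260:b[199-i,259-j]=255
        for i,j in np.round(wb+np.array([100,130])).astype(int):
            if 0<=i<200 and 0<=j<260:b[199-i,259-j]=120
        hh=q[(h>.005)];hb=np.c_[(hh-c)@x,(hh-c)@y]*1000
        for i,j in np.round(hb+np.array([100,130])).astype(int):
            if 0<=i<200 and 0<=j<260:b[199-i,259-j]=60
        cv2.imwrite(f"pics/plane_{name}.png",cv2.resize(b,None,fx=3,fy=3,interpolation=0))
E
python3 seat.py
```

```text
side c [0.52182803 0.22535191 0.09315891] n [-0.4974561   0.03037807  0.86695709] tilt 29.893063426368474 yaw -3.4945319997904614 3660
face ((1.470855712890625, -9.333778381347656), (159.7466278076172, 214.97329711914062), 0.041053496301174164)
cells ((6.459743499755859, -12.541336059570312), (131.91888427734375, 126.241455078125), 88.1428451538086) 1415
  -> [0.52253191 0.21595776 0.09389196]
  -> [0.52665351 0.21249254 0.09637834]
scene c [0.53918754 0.22245945 0.10227842] n [-0.49934302  0.03294597  0.86577775] tilt 30.02836713256774 yaw -3.7748257543930968 999
face ((-16.059730529785156, -10.243522644042969), (214.6135711669922, 163.32627868652344), 89.52933502197266)
cells ((-26.26738166809082, -1.8268775939941406), (110.43052673339844, 71.56917572021484), 89.80525207519531) 322
  -> [0.52463916 0.21315354 0.09424167]
  -> [0.51637489 0.22213375 0.08913347]
```

Both cameras put the face centre at about (0.523, 0.215, 0.094), tilt 30°, yaw −3.6°. Next I take a close wrist view of the seat.

arm_command(targets=[[[0.03, -0.04, -0.01, 0, 0, 0, 0.1], [0.06, -0.08, -0.02, 0, 0, 0, 0.1], [0.09, -0.11, -0.03, 0, 0, 0, 0.1], [0.11, -0.13, -0.03, 0, 0, 0, 0.1], [0.11, -0.13, -0.03, 0, 0, 0, 0.1], [0.11, -0.13, -0.03, 0, 0, 0, 0.1], [0.11, -0.13, -0.03, 0, 0, 0, 0.1]]], newtons=20)

```text
time_s: 2.05
tool_pos: [0.5207, 0.1086, 0.2524]
tool_rot: [180.0, 0.0, 89.9]
force: [1.1, -0.8, 0.1]
grip_width: 0.0423
```

```bash
python3 - <<'E'
from cell import *
import cv2,pickle
r=read_camera("wrist");o=get_obs()
for t in("seat","catch_upper","catch_lower","catch_left","catch_right"): print(t,[(x["position"],round(x["conf"],2)) for x in search_frame(t,"wrist")])
cv2.imwrite("pics/w1.png",r["img"][:,:,::-1]);pickle.dump((r,o),open("w1.pkl","wb"));print(o["tool_pos"],o["tool_rot"],o["time_s"],o["grip_width"],r["origin"],r["attitude"])
E
```

```text
seat [([346.7, 108.4], 0.79)]
catch_upper [([392.4, 74.4], 0.89)]
catch_lower [([255.2, 72.0], 0.79)]
catch_left [([211.2, 305.0], 0.25)]
catch_right [([308.4, 186.4], 0.6)]
[0.52073732 0.10851095 0.25224669] [-1.79987813e+02  3.03356537e-02  8.98663062e+01] 2.1 0.041126672464322604 [0.51996001 0.18883597 0.41461066] [ 1.62982330e+02 -3.33545247e-02 -5.04216582e-02]
```

View pics/w1.png

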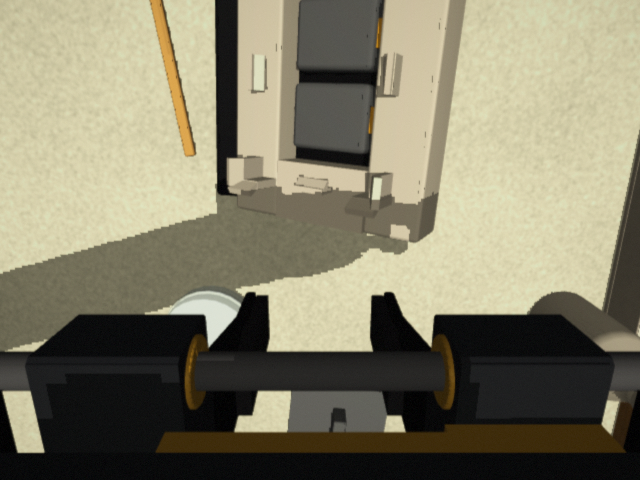

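The wrist view shows the seat's right half: upper catch (391,74), lower (259,73), right (312,184). The left end is out of frame, so I shift a bit further.

arm_command(targets=[[[0.04, 0, 0, 0, 0, 0, 0.1], [0.08, 0, -0.01, 0, 0, 0, 0.1], [0.08, 0, -0.01, 0, 0, 0, 0.1], [0.08, 0, -0.01, 0, 0, 0, 0.1], [0.08, 0, -0.01, 0, 0, 0, 0.1]]])

```text
time_s: 2.85
tool_pos: [0.5203, 0.1886, 0.2622]
tool_rot: [-180.0, 0.1, 89.9]
force: [0.5, -0.6, -1.0]
grip_width: 0.04
```

```bash
python3 - <<'E'
from cell import *
from seat import *
r=read_camera("wrist");o=get_obs()
cv2.imwrite("pics/w2.png",r["img"][:,:,::-1]);pickle.dump((r,o),open("w2.pkl","wb"));print(o["tool_pos"],o["tool_rot"],o["time_s"],r["origin"],r["attitude"])
P,m,c,n,s=fit(r,None)
x=np.array([0,0,1])-n[2]*n;x/=np.linalg.norm(x);y=np.cross(n,x)
print("c",c,"n",n,"tilt",np.degrees(np.arccos(n[2])),"yaw",np.degrees(np.arctan2(x[1],x[0])),len(s))
ab=np.c_[(s-c)@x,(s-c)@y]*1000
rc=cv2.minAreaRect(ab.astype(np.float32));print("face",rc, c+x*rc[0][0]/1000+y*rc[0][1]/1000)
E
```

```text
[0.52035242 0.1883224  0.2622411 ] [-1.79983327e+02  5.03650294e-02  8.98688465e+01] 2.9 [0.51962944 0.26886819 0.42435887] [ 1.62960298e+02 -1.36688002e-03 -3.23980904e-02]
c [0.53724543 0.23176917 0.10121357] n [-0.49912755  0.03033801  0.86599728] tilt 30.003222488123082 yaw -3.4782769947774397 29918
face ((-13.765945434570312, -18.573577880859375), (214.7631072998047, 160.16448974609375), 89.96673583984375) [0.52421925 0.21395308 0.09432993]
```

View pics/w2.png

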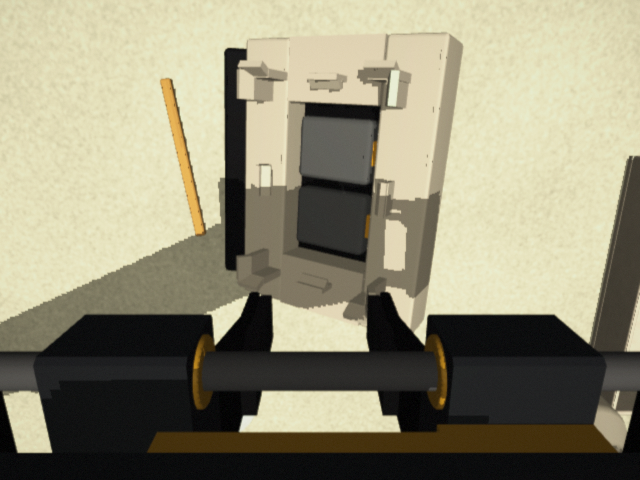

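Wrist fit: face 214.8×160.2 mm, centre (0.5242, 0.2140, 0.0943). I overlay the seat model on the picture to check it.

```bash
python3 - <<'E'
from h import *
r,o=pickle.load(open("w2.pkl","rb"))
S=np.array([.5242,.2140,.0943]);t=np.radians(30);Rm=R.from_euler('ZY',[-3.48,-30],degrees=True).as_matrix()
print(Rm.round(3))
b=cv2.resize(r["img"][:,:,::-1],None,fx=2,fy=2,interpolation=2)
def poly(pts,col):
    p=proj(r,S+np.array(pts)/1000@Rm.T); cv2.polylines(b,[np.round(p*2+.5).astype(int)],True,col,1)
rect=lambda a,c,h:[[a,c,h],[a,-c,h],[-a,-c,h],[-a,c,h]]
poly(rect(38,62,0),(0,0,255));poly(rect(50,75,0),(0,255,0));poly(rect(80,107,0),(255,0,0))
for s in(1,-1):
    poly([[s*54,-12,16],[s*54,12,16],[s*46,12,8.5],[s*46,-12,8.5]],(255,0,255))
    poly([[-12,s*79,16],[12,s*79,16],[12,s*71,8.5],[-12,s*71,8.5]],(255,0,255))
cv2.imwrite("pics/ov.png",b[40:640,400:960])
E
```

```text
[[ 0.864  0.061 -0.499]
 [-0.053  0.998  0.03 ]
 [ 0.5    0.     0.866]]
```

View pics/ov.png

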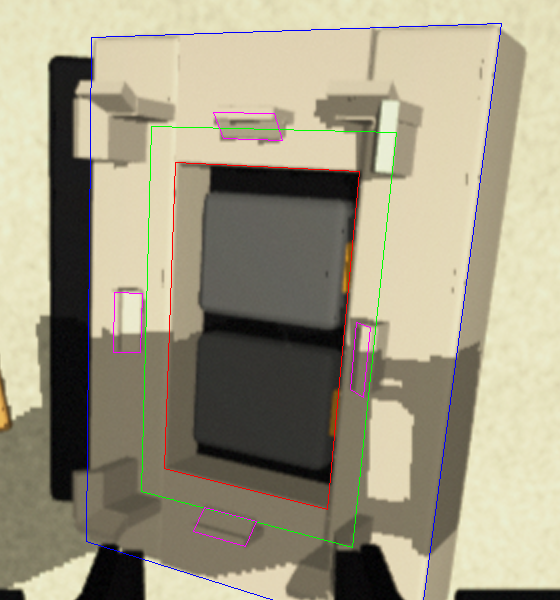

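The overlay fits: blue face outline, red well and magenta catches all lie within about 1 mm of the picture. Now over to the cover.

arm_command(targets=[[[-0.04, 0, 0, 0, 0, 0, 0.1], [-0.09, 0, 0, 0, 0, 0, 0.1], [-0.14, 0, 0, 0, 0, 0, 0.1], [-0.19, 0.01, 0, 0, 0, 0, 0.1], [-0.24, 0.01, 0, 0, 0, 0, 0.1], [-0.29, 0.01, 0, 0, 0, 0, 0.1], [-0.34, 0.01, 0, 0, 0, 0, 0.1], [-0.39, 0.02, 0, 0, 0, 0, 0.1], [-0.44, 0.02, 0, 0, 0, 0, 0.1], [-0.48, 0.02, 0, 0, 0, 0, 0.1]]])

```text
time_s: 3.9
tool_pos: [0.5384, -0.2946, 0.2625]
tool_rot: [-180.0, 0.1, 89.8]
force: [0.0, 0.0, -0.0]
grip_width: 0.0394
```

arm_command(targets=[[[-0.04, 0, 0, 0, 0, 0, 0.1], [-0.08, 0, 0, 0, 0, 0, 0.1], [-0.12, 0, 0, 0, 0, 0, 0.1], [-0.15, 0, 0, 0, 0, 0, 0.1], [-0.15, 0, 0, 0, 0, 0, 0.1], [-0.15, 0, 0, 0, 0, 0, 0.1], [-0.15, 0, 0, 0, 0, 0, 0.1]]])

```text
time_s: 4.6
tool_pos: [0.5402, -0.439, 0.2625]
tool_rot: [180.0, -0.1, 90.0]
force: [0.4, 1.6, 0.2]
grip_width: 0.0394
```

```bash
cat >>h.py <<'E'
def plate(r,c0=(.54,-.354),lo=.003,hi=.010,rad=.12):
    P=cloud(r)
    s=(np.hypot(P[...,0]-c0[0],P[...,1]-c0[1])<rad)&(P[...,2]>lo)&(P[...,2]<hi)
    k,l,st,c=cv2.connectedComponentsWithStats(s.astype(np.uint8))
    j=1+np.argmax(st[1:,4]); q=P[l==j]
    return q,cv2.minAreaRect((q[:,:2]*1000).astype(np.float32))
E
python3 - <<'E'
from cell import *
from h import *
r=read_camera("wrist");o=get_obs()
cv2.imwrite("pics/w3.png",r["img"][:,:,::-1]);pickle.dump((r,o),open("w3.pkl","wb"));print(o["tool_pos"],o["tool_rot"],o["time_s"],r["origin"],r["attitude"])
q,a=plate(r);print(len(q),a)
q,a=plate(r,lo=.004);print(len(q),a)
q,a=plate(r,lo=.022,hi=.04);print(len(q),a)
P=cloud(r);s=P[(np.hypot(P[...,0]-.54,P[...,1]+.354)<.15)&(np.abs(P[...,2])<.003)];print("bench z",np.median(s[:,2]))
E
```

```text
[ 0.54047175 -0.43860327  0.2627361 ] [ 1.79968638e+02 -5.32797188e-02  9.00916524e+01] 4.65 [ 0.53920208 -0.35906674  0.42486055] [ 1.63081010e+02 -3.75554554e-02  9.85528866e-02]
17084 ((540.556396484375, -354.7263488769531), (100.16986846923828, 150.2997589111328), 3.9778454303741455)
16997 ((540.5684814453125, -354.72357177734375), (100.14832305908203, 150.2975311279297), 3.9742517471313477)
1137 ((540.5108032226562, -354.6905822753906), (14.017518997192383, 59.96866989135742), 3.8773365020751953)
bench z 0.00020032340030162743
```

View pics/w3.png

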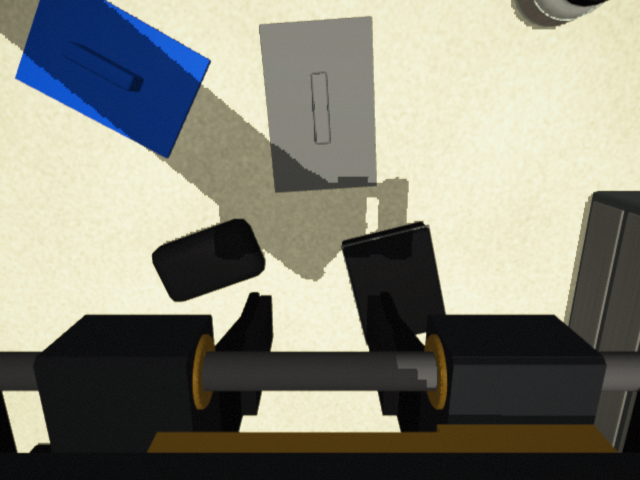

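The wrist view shows the grey oblong at (318,105), with the mouse (210,260) and slide box (395,280) clear of it. It measures 100.2×150.3 mm, centre (0.5406, −0.3547), yaw +4.0°. Descending.

arm_command(targets=[[[0.03, 0, 0.03, 0, 0, -2, 0.1], [0.06, 0, 0.07, 0, 0, -3.9, 0.1], [0.084, 0, 0.11, 0, 0, -3.9, 0.1], [0.084, 0, 0.15, 0, 0, -3.9, 0.1], [0.084, 0, 0.19, 0, 0, -3.9, 0.1], [0.084, 0, 0.215, 0, 0, -3.9, 0.1], [0.084, 0, 0.225, 0, 0, -3.9, 0.1], [0.084, 0, 0.225, 0, 0, -3.9, 0.1], [0.084, 0, 0.225, 0, 0, -3.9, 0.1]]])

```text
time_s: 5.55
tool_pos: [0.5413, -0.3562, 0.0394]
tool_rot: [179.9, 0.1, 93.9]
force: [-0.0, -0.4, -0.1]
grip_width: 0.0393
```

arm_command(targets=[[[0.001, 0, 0.015, 0, 0, 0, 0.1], [0.001, 0, 0.026, 0, 0, 0, 0.1], [0.001, 0, 0.03, 0, 0, 0, 0.1], [0.001, 0, 0.03, 0, 0, 0, 0.1], [0.001, 0, 0.03, 0, 0, 0, 0.1]]])

```text
time_s: 6.05
tool_pos: [0.5399, -0.3551, 0.0074]
tool_rot: [-180.0, 0.0, 93.9]
force: [0.4, -0.2, -0.3]
grip_width: 0.039
```

Tips are about 1.4 mm above the plate. Gripping.

arm_command(targets=[[[0, 0, 0, 0, 0, 0, 0.4], [0, 0, 0, 0, 0, 0, 0.7], [0, 0, 0, 0, 0, 0, 0.9], [0, 0, 0, 0, 0, 0, 1], [0, 0, 0, 0, 0, 0, 1], [0, 0, 0, 0, 0, 0, 1]]], newtons=50)

```text
time_s: 6.65
tool_pos: [0.5401, -0.355, 0.0077]
tool_rot: [180.0, 0.0, 93.9]
force: [-0.0, -0.2, 0.0]
grip_width: 0.0133
```

arm_command(targets=[[[0, 0, -0.02, 0, 0, 0, 1], [0, 0, -0.05, 0, 0, 0, 1], [0, 0, -0.1, 0, 0, 0, 1], [0, 0, -0.15, 0, 0, 0, 1], [0, 0, -0.2, 0, 0, 0, 1], [0, 0, -0.25, 0, 0, 0, 1], [0, 0, -0.26, 0, 0, 0, 1], [0, 0, -0.26, 0, 0, 0, 1], [0, 0, -0.26, 0, 0, 0, 1]]])

```text
time_s: 7.55
tool_pos: [0.5391, -0.3545, 0.2653]
tool_rot: [-179.8, -0.1, 93.9]
force: [0.1, 0.2, -2.8]
grip_width: 0.0135
```

```bash
python3 - <<'E'
from cell import *
from h import *
r=read_camera("wrist");o=get_obs()
cv2.imwrite("pics/w4.png",r["img"][:,:,::-1]);pickle.dump((r,o),open("w4.pkl","wb"));print(o["tool_pos"],o["tool_rot"],o["time_s"],o["grip_width"])
P=cloud(r);T=R.from_euler('xyz',o["tool_rot"],degrees=True).as_matrix()
q=(P-o["tool_pos"])@T*1000
s=(np.abs(q[...,2]-1)<5)&(np.abs(q[...,0])<95)&(np.abs(q[...,1])<70)
k,l,st,c=cv2.connectedComponentsWithStats(s.astype(np.uint8))
print(st[np.argsort(-st[:,4])[:4]])
a=q[s];print(a.min(0),a.max(0),np.percentile(a[:,2],[5,50,95]))
c_,A=0,np.c_[a[:,:2],np.ones(len(a))];print("plane z=ax+by+c",np.linalg.lstsq(A,a[:,2],rcond=None)[0])
E
```

```text
[ 0.53885507 -0.35423137  0.26450439] [-1.79769642e+02 -1.55272265e-01  9.39051539e+01] 7.6 0.013777113011985007
[[     0      0    640    480 261254]
 [   185    127    270    199  44344]
 [   282    392     76     41   1602]]
[-60.8165844  -50.75946805  -3.99646834] [75.29861577 49.69502311  3.36137198] [-0.30310742  0.74355987  1.78108264]
plane z=ax+by+c [ 0.00149514 -0.00148693  0.67604311]
```

View pics/w4.png

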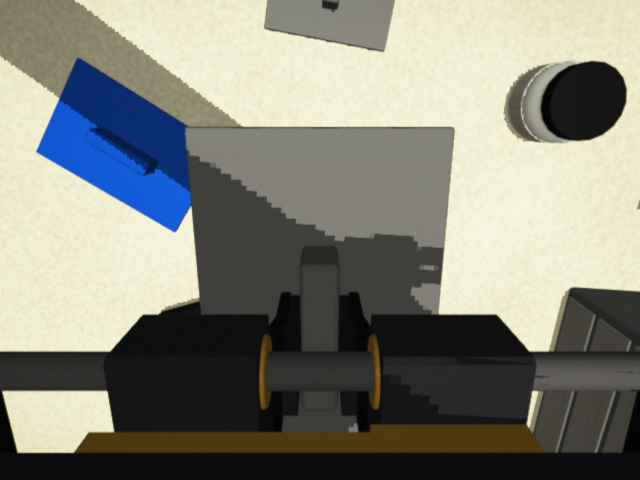

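The cover is held squarely: its edge is at tool x +75.3 mm, centred to about 0.5 mm, underside about 7 mm past the TCP. Now I compute the transfer.

```bash
cat >goal.py <<'E'
from cell import *
from h import *
import sys
S=np.array([.5242,.2140,.0943]);SR=R.from_euler('ZY',[-3.48,-30],degrees=True).as_matrix()
G=SR@R.from_euler('xyz',[180,0,90],degrees=True).as_matrix()
def rel(h,off=(0,0)):
    o=get_obs();p=S+SR@np.array([off[0],off[1]-.0003,h+.0072])
    T=R.from_euler('xyz',o["tool_rot"],degrees=True).as_matrix()
    print("h",h,"shift",(T.T@(p-o["tool_pos"])).round(4),"turn",np.degrees(R.from_matrix(T.T@G).as_rotvec()).round(2),"goal",p.round(4))
def inseat():
    o=get_obs();T=R.from_euler('xyz',o["tool_rot"],degrees=True).as_matrix()
    print(o["time_s"],"cover in seat mm",(SR.T@(o["tool_pos"]-S)*1000-[0,-.3,7.2]).round(2),"rot err",np.degrees(R.from_matrix(G.T@T).as_rotvec()).round(2),"F seat",(SR.T@o["force"]).round(1),"grip",o["grip_width"])
if __name__=="__main__":
    for h in map(float,sys.argv[1:]): rel(h)
    inseat()
E
python3 goal.py .12 .06 .03
```

```text
h 0.12 shift [ 0.5756 -0.0388  0.0618] turn [-30.2   -2.07   7.18] goal [0.4607 0.2176 0.2045]
h 0.06 shift [ 0.5716 -0.0088  0.1136] turn [-30.2   -2.07   7.18] goal [0.4906 0.2157 0.1525]
h 0.03 shift [0.5696 0.0062 0.1395] turn [-30.2   -2.07   7.18] goal [0.5056 0.2148 0.1265]
7.6 cover in seat mm [ 127.64 -565.99  115.64] rot err [30.2   2.07 -7.18] F seat [-0.8  0.6 -1.3] grip 0.013777113011985007
```

arm_command(targets=[[[0.02, 0, 0, 0, 0, 0, 1], [0.06, 0, 0, 0, 0, 0, 1], [0.1, 0, 0, 0, 0, 0, 1], [0.14, 0, 0, 0, 0, 0, 1], [0.18, -0.01, 0, 0, 0, 0, 1], [0.22, -0.01, 0, 0, 0, 0, 1], [0.26, -0.01, 0, 0, 0, 0, 1], [0.3, -0.02, 0, 0, 0, 0, 1], [0.34, -0.02, 0, -2, 0, 1, 1], [0.38, -0.02, 0, -4, 0, 2, 1]]])

```text
time_s: 8.6
tool_pos: [0.4926, 0.0243, 0.2648]
tool_rot: [176.2, -0.1, 91.9]
force: [0.7, -0.2, -1.2]
grip_width: 0.0135
```

```bash
python3 goal.py .12
```

```text
h 0.12 shift [ 0.1942 -0.0295  0.0587] turn [-26.17  -1.64   5.14] goal [0.4607 0.2176 0.2045]
8.6 cover in seat mm [  67.85 -191.01  150.46] rot err [26.17  1.64 -5.14] F seat [ 0.  -0.2 -1.4] grip 0.01354710264282538
```

arm_command(targets=[[[0.03, 0, 0, -4, 0, 1, 1], [0.06, -0.01, 0.01, -8, 0, 2, 1], [0.09, -0.01, 0.02, -12, -1, 3, 1], [0.12, -0.02, 0.03, -17, -1, 4, 1], [0.15, -0.02, 0.04, -21, -1.6, 5, 1], [0.18, -0.03, 0.05, -25, -1.6, 5.1, 1], [0.194, -0.03, 0.058, -26.2, -1.6, 5.1, 1], [0.194, -0.03, 0.058, -26.2, -1.6, 5.1, 1], [0.194, -0.03, 0.058, -26.2, -1.6, 5.1, 1]]])

```text
time_s: 9.5
tool_pos: [0.4611, 0.2145, 0.2059]
tool_rot: [150.0, 0.1, 86.6]
force: [-0.2, 0.1, -0.9]
grip_width: 0.0138
```

```bash
python3 goal.py .06 .04; python3 - <<'E'
from cell import *
import cv2
for n in("side","wrist"):
    r=read_camera(n); cv2.imwrite(f"pics/{n}5.png",r["img"][:,:,::-1])
print(get_obs()["qpos"])
E
```

```text
h 0.06 shift [ 0.003  -0.0012  0.061 ] turn [0.01 0.05 0.11] goal [0.4906 0.2157 0.1525]
h 0.04 shift [ 0.0031 -0.0012  0.081 ] turn [0.01 0.05 0.11] goal [0.5006 0.2151 0.1352]
9.5 cover in seat mm [  1.22  -2.99 121.  ] rot err [-0.01 -0.05 -0.11] F seat [-0.6  0.1 -0.7] grip 0.013775553757422713
[-11.3333022  -16.30522206 -27.01634382 124.5615329   16.76783571
  48.42309057 -51.21440484]
```

View pics/side5.png

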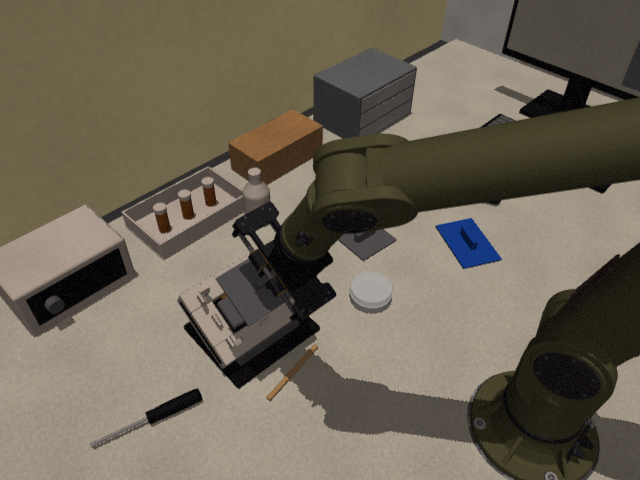

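View pics/wrist5.png

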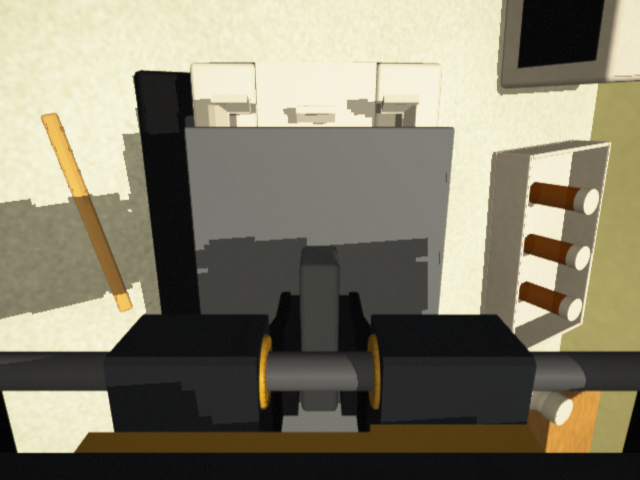

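The side and wrist views show the cover squarely above the console, guides visible beyond its left edge at (235,100) and (400,100). Joint 2 is near its range here, but going down relieves that. Lowering.

arm_command(targets=[[[0.001, 0, 0.02, 0, 0, 0, 1], [0.002, -0.001, 0.04, 0, 0, 0, 1], [0.003, -0.001, 0.06, 0, 0, 0, 1], [0.003, -0.001, 0.075, 0, 0, 0, 1], [0.003, -0.001, 0.081, 0, 0, 0, 1], [0.003, -0.001, 0.081, 0, 0, 0, 1], [0.003, -0.001, 0.081, 0, 0, 0, 1], [0.003, -0.001, 0.081, 0, 0, 0, 1]]])

```text
time_s: 10.4
tool_pos: [0.5022, 0.2167, 0.1385]
tool_rot: [149.7, -0.1, 86.6]
force: [0.3, -0.3, -1.5]
grip_width: 0.0137
```

```bash
python3 goal.py .026 .013; python3 - <<'E'
from cell import *
from h import *
r=read_camera("wrist");o=get_obs();cv2.imwrite("pics/w6.png",r["img"][:,:,::-1]);pickle.dump((r,o),open("w6.pkl","wb"))
print(o["qpos"])
E
```

```text
h 0.026 shift [-0.0017 -0.003   0.0161] turn [ 0.3  -0.1   0.03] goal [0.5076 0.2147 0.1231]
h 0.013 shift [-0.0017 -0.0031  0.0291] turn [ 0.3  -0.1   0.03] goal [0.5141 0.2143 0.1118]
10.4 cover in seat mm [ 2.96  1.66 42.08] rot err [-0.3   0.1  -0.03] F seat [-0.5 -0.3 -1.5] grip 0.013650966286413388
[ -8.31187413  -6.48811362 -29.45478972 125.93347136  26.38572983
  39.3401232  -59.24797009]
```

View pics/w6.png

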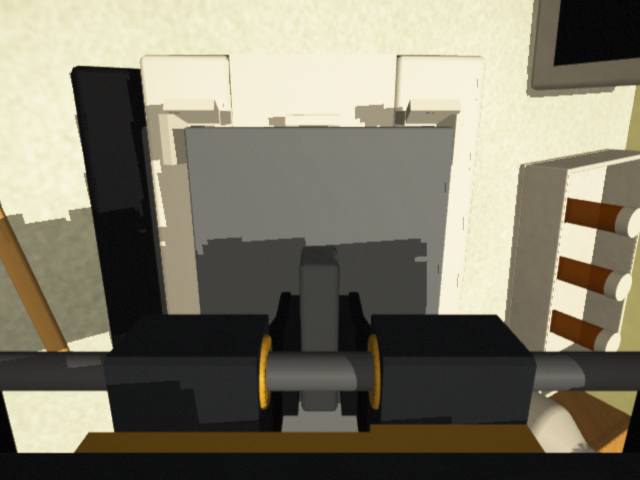

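I check the cover against the face directly in this one picture.

```bash
cat >chk.py <<'E'
from goal import *
def chk(r,o):
    P=cloud(r);q=(P-S)@SR*1000
    f=(np.abs(q[...,2])<2.5)&(np.abs(q[...,0])<95)&(np.abs(q[...,1])<125)
    a=q[f]
    print("face y max",np.percentile(a[:,1],[99,99.9,100]).round(1))
    b=a[(a[:,1]>85)&(a[:,1]<104)];print("face x range y>85",np.percentile(b[:,0],[0,.3,99.7,100]).round(1),"z",np.median(b[:,2]).round(2))
    T=R.from_euler('xyz',o["tool_rot"],degrees=True).as_matrix()
    t=(P-o["tool_pos"])@T*1000
    p=(np.abs(t[...,2]-.7)<3)&(np.abs(t[...,0])<95)&(np.abs(t[...,1])<56)
    k,l,st,c=cv2.connectedComponentsWithStats(p.astype(np.uint8));j=1+np.argmax(st[1:,4]);a=q[l==j]
    print("plate y max",np.percentile(a[:,1],[99.5,100]).round(1),"x range",np.percentile(a[:,0],[0,.3,99.7,100]).round(1),"z top",np.percentile(a[:,2],[5,50,95]).round(1))
if __name__=="__main__":
    r,o=pickle.load(open(sys.argv[1],"rb")); chk(r,o)
E
python3 chk.py w6.pkl; python3 goal.py .026
```

```text
face y max [106.8 107.2 107.5]
face x range y>85 [-80.  -79.1  78.2  79.3] z 0.14
plate y max [76.8 76.9] x range [-48.  -47.2  51.8  52.6] z top [47.2 48.3 49.4]
h 0.026 shift [-0.0018 -0.003   0.0161] turn [ 0.31 -0.11  0.04] goal [0.5076 0.2147 0.1231]
10.45 cover in seat mm [ 2.88  1.74 42.09] rot err [-0.31  0.11 -0.04] F seat [-0.2  0.9 -2.1] grip 0.013943548947317256
```

The picture agrees with the pose reading: the cover sits +2.7 mm up-slope and +1.7 mm left of centre. I correct that while lowering.

arm_command(targets=[[[-0.001, -0.002, 0, 0.3, -0.1, 0, 1], [-0.0018, -0.003, 0.004, 0.3, -0.1, 0, 1], [-0.0018, -0.003, 0.008, 0.3, -0.1, 0, 1], [-0.0018, -0.003, 0.008, 0.3, -0.1, 0, 1], [-0.0018, -0.003, 0.008, 0.3, -0.1, 0, 1]]])

```text
time_s: 10.95
tool_pos: [0.5031, 0.2146, 0.1286]
tool_rot: [150.1, 0.1, 86.6]
force: [-0.3, 0.1, -1.6]
grip_width: 0.0137
```

```bash
python3 goal.py .026 .014; python3 - <<'E'
from chk import *
r=read_camera("wrist");o=get_obs();chk(r,o);inseat()
E
```

```text
h 0.026 shift [0.0004 0.0012 0.0071] turn [-0.12  0.03  0.06] goal [0.5076 0.2147 0.1231]
h 0.014 shift [0.0004 0.0012 0.0191] turn [-0.12  0.03  0.06] goal [0.5136 0.2143 0.1127]
10.95 cover in seat mm [-1.14 -0.42 33.05] rot err [ 0.12 -0.03 -0.06] F seat [-1.1  0.1 -1.2] grip 0.013702862682312494
face y max [106.9 107.4 107.6]
face x range y>85 [-80.2 -79.1  78.2  79.3] z 0.13
plate y max [74.6 74.8] x range [-52.  -51.4  47.6  48.5] z top [38.1 39.2 40.2]
11.0 cover in seat mm [-0.98 -0.32 33.19] rot err [ 0.1  -0.02 -0.06] F seat [-0.3  0.1 -2.2] grip 0.013361073488524784
```

arm_command(targets=[[[0.0003, 0.0012, 0.002, -0.1, 0, 0, 1], [0.0003, 0.0012, 0.005, -0.1, 0, 0, 1], [0.0003, 0.0012, 0.007, -0.1, 0, 0, 1], [0.0003, 0.0012, 0.009, -0.1, 0, 0, 1], [0.0003, 0.0012, 0.009, -0.1, 0, 0, 1], [0.0003, 0.0012, 0.009, -0.1, 0, 0, 1], [0.0003, 0.0012, 0.009, -0.1, 0, 0, 1]]])

```text
time_s: 11.7
tool_pos: [0.5087, 0.2147, 0.1218]
tool_rot: [150.0, 0.0, 86.6]
force: [0.2, -0.1, -1.1]
grip_width: 0.0136
```

```bash
python3 goal.py .013; python3 - <<'E'
from chk import *
r=read_camera("wrist");o=get_obs();chk(r,o);inseat();cv2.imwrite("pics/w7.png",r["img"][:,:,::-1])
E
```

```text
h 0.013 shift [-0.     -0.0004  0.0114] turn [0.02 0.02 0.05] goal [0.5141 0.2143 0.1118]
11.7 cover in seat mm [3.500e-01 1.000e-02 2.435e+01] rot err [-0.02 -0.02 -0.05] F seat [-0.4 -0.1 -1. ] grip 0.013648722891582298
face y max [106.9 107.4 107.6]
face x range y>85 [-80.3 -79.1  78.1  79.2] z 0.12
plate y max [75.1 75.3] x range [-50.7 -49.9  49.1  49.8] z top [29.4 30.5 31.5]
11.75 cover in seat mm [ 0.36  0.04 24.37] rot err [-0.03 -0.02 -0.05] F seat [-0.1 -0.  -1.2] grip 0.013463734375406471
```

View pics/w7.png

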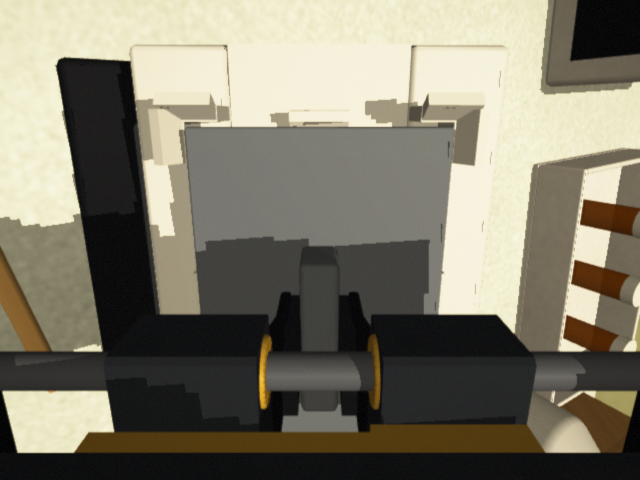

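The cover is centred on the face within about 0.3 mm and sits between the guides at (185,130) and (455,130). I lower it onto the ramps with small steps, watching force.

arm_command(targets=[[[0, 0, 0.003, 0, 0, 0, 1], [0, 0, 0.006, 0, 0, 0, 1], [0, 0, 0.009, 0, 0, 0, 1], [0, 0, 0.012, 0, 0, 0, 1], [0, 0, 0.012, 0, 0, 0, 1], [0, 0, 0.012, 0, 0, 0, 1]]], newtons=60)

```text
time_s: 12.35
tool_pos: [0.5147, 0.2142, 0.1112]
tool_rot: [150.0, 0.1, 86.6]
force: [-0.4, 0.1, -2.5]
grip_width: 0.0134
```

```bash
python3 goal.py 0
```

```text
h 0.0 shift [ 0.     -0.0002  0.0122] turn [0.   0.03 0.06] goal [0.5206 0.2139 0.1005]
12.35 cover in seat mm [ 0.2  -0.03 12.19] rot err [-0.   -0.03 -0.06] F seat [-1.6  0.1 -2. ] grip 0.013359549284160478
```

Next I press gently along the tool axis.

arm_command(targets=[[[0, 0, 0.002, 0, 0, 0, 1], [0, 0, 0.003, 0, 0, 0, 1], [0, 0, 0.004, 0, 0, 0, 1], [0, 0, 0.005, 0, 0, 0, 1], [0, 0, 0.005, 0, 0, 0, 1]]])

```text
time_s: 12.85
tool_pos: [0.5175, 0.2156, 0.1093]
tool_rot: [149.8, 0.0, 86.6]
force: [-13.2, -1.5, 14.5]
grip_width: 0.0138
```

```bash
python3 goal.py 0
```

```text
h 0.0 shift [-0.0015 -0.0016  0.0092] turn [ 0.18 -0.04  0.08] goal [0.5206 0.2139 0.1005]
12.85 cover in seat mm [1.62 1.48 9.18] rot err [-0.18  0.04 -0.08] F seat [-4.1 -2.3 19.1] grip 0.01375199047491909
```

arm_command(targets=[[[-0.001, -0.001, 0.002, 0.1, 0, 0, 1], [-0.001, -0.001, 0.003, 0.1, 0, 0, 1], [-0.001, -0.001, 0.004, 0.1, 0, 0, 1], [-0.001, -0.001, 0.005, 0.1, 0, 0, 1], [-0.001, -0.001, 0.005, 0.1, 0, 0, 1]]])

```text
time_s: 13.35
tool_pos: [0.5192, 0.2135, 0.1026]
tool_rot: [150.0, -0.0, 86.6]
force: [-0.0, 1.0, 0.8]
grip_width: 0.0135
```

```bash
python3 goal.py 0
```

```text
h 0.0 shift [0.0005 0.0001 0.0025] turn [-0.02 -0.04  0.06] goal [0.5206 0.2139 0.1005]
13.35 cover in seat mm [-0.14 -0.52  2.46] rot err [ 0.02  0.04 -0.06] F seat [0.3 1.  0.7] grip 0.013515182976056068
```

arm_command(targets=[[[0, 0, 0.001, 0, 0, 0, 1], [0, 0, 0.002, 0, 0, 0, 1], [0, 0, 0.003, 0, 0, 0, 1], [0, 0, 0.005, 0, 0, 0, 1], [0, 0, 0.005, 0, 0, 0, 1]]])

```text
time_s: 13.85
tool_pos: [0.5201, 0.2127, 0.1]
tool_rot: [150.0, 0.3, 86.5]
force: [-28.1, -4.7, 32.7]
grip_width: 0.0134
```

```bash
python3 goal.py 0; python3 - <<'E'
from chk import *
r=read_camera("wrist");o=get_obs();chk(r,o);inseat();cv2.imwrite("pics/w8.png",cv2.resize(r["img"][40:300,120:520,::-1],None,fx=2,fy=2,interpolation=2))
E
```

```text
h 0.0 shift [ 0.0013  0.0006 -0.0002] turn [-0.05  0.27  0.1 ] goal [0.5206 0.2139 0.1005]
13.85 cover in seat mm [-0.64 -1.27 -0.24] rot err [ 0.05 -0.27 -0.1 ] F seat [-7.7 -6.4 42.2] grip 0.013437641439781631
face y max [106.9 107.4 107.7]
face x range y>85 [-80.2 -79.   78.1  79.2] z 0.12
plate y max [73.7 76.6] x range [-56.  -52.1  48.4  54.9] z top [5.1 6.2 7.2]
13.9 cover in seat mm [-0.63 -1.28 -0.23] rot err [ 0.04 -0.26 -0.11] F seat [-8.7 -7.  41.2] grip 0.013751193801661152
```

View pics/w8.png

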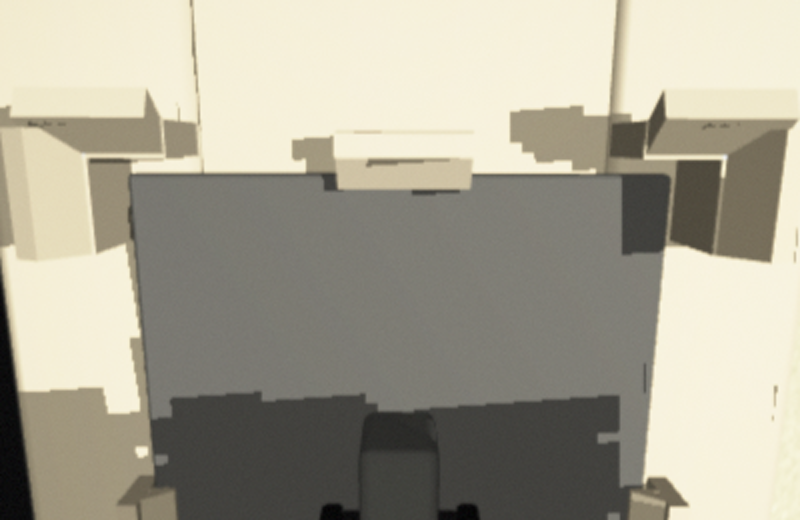

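The left catch is over the edge at (400,160) in the crop, and plate top is at 6.2 mm, so home. I ease off the force, open slightly (fingers stay clear of the catches), and retreat along the normal.

arm_command(targets=[[[0.0005, 0, -0.003, 0, 0, 0, 1], [0.001, 0, -0.005, 0, 0, 0, 1], [0.001, 0, -0.005, 0, 0, 0, 1], [0.001, 0, -0.005, 0, 0, 0, 0.5], [0.001, 0, -0.005, 0, 0, 0, 0.3], [0.001, 0, -0.005, 0, 0, 0, 0.3], [0.001, 0, -0.005, 0, 0, 0, 0.3], [0.001, 0, -0.005, 0, 0, 0, 0.3]]])

```text
time_s: 14.7
tool_pos: [0.5189, 0.2141, 0.1023]
tool_rot: [150.1, 0.0, 86.6]
force: [1.0, 0.1, 0.4]
grip_width: 0.03
```

```bash
python3 goal.py 0
```

```text
h 0.0 shift [-0.0001  0.0006  0.0024] turn [-0.07  0.01  0.06] goal [0.5206 0.2139 0.1005]
14.7 cover in seat mm [-0.6   0.08  2.42] rot err [ 0.07 -0.01 -0.06] F seat [ 1.   0.2 -0.1] grip 0.03000512219944095
```

arm_command(targets=[[[0, 0, -0.01, 0, 0, 0, 0.3], [0, 0, -0.03, 0, 0, 0, 0.3], [0, 0, -0.06, 0, 0, 0, 0.3], [0, 0, -0.09, 0, 0, 0, 0.3], [-0.04, 0, -0.1, 0, 0, 0, 0.3], [-0.08, 0, -0.1, 0, 0, 0, 0.3], [-0.12, 0, -0.1, 0, 0, 0, 0.3], [-0.12, 0, -0.1, 0, 0, 0, 0.3], [-0.12, 0, -0.1, 0, 0, 0, 0.3]]])

```text
time_s: 15.6
tool_pos: [0.4765, 0.1056, 0.1541]
tool_rot: [152.5, 1.8, 86.3]
force: [0.1, -0.9, 0.3]
grip_width: 0.0303
```

```bash
python3 - <<'E'
from chk import *
for n in("wrist","side","scene"):
    r=read_camera(n)
    cv2.imwrite(f"pics/{n}9.png",r["img"][:,:,::-1])
    P=cloud(r);q=(P-S)@SR*1000
    f=(np.abs(q[...,2]-6)<4)&(np.abs(q[...,0])<46)&(np.abs(q[...,1])<68)&~((np.abs(q[...,0])<12)&(np.abs(q[...,1])<35))
    a=q[f];print(n,len(a))
    if len(a)>50:
        print(np.linalg.lstsq(np.c_[a[:,:2]/50,np.ones(len(a))],a[:,2],rcond=None)[0],np.percentile(a[:,2],[5,50,95]))
        for nm,m in dict(up=a[:,0]>35,low=a[:,0]<-35,left=a[:,1]>55,right=a[:,1]<-55).items(): print(nm,m.sum(),np.median(a[m,2]) if m.any() else None)
    if n=="side": c=r["img"][230:390,160:340,::-1];cv2.imwrite("pics/con9.png",cv2.resize(c,None,fx=3.5,fy=3.5,interpolation=2))
o=get_obs();print(o["time_s"],o["tool_pos"],o["qpos"])
E
```

```text
wrist 28271
[0.05050483 0.0132243  6.21159373] [5.05665878 6.20164501 7.35906913]
up 4228 6.257733352603271
low 3989 6.1872608622524705
left 0 None
right 4361 6.211018312548744
side 2570
[ 0.01603105 -0.10240759  6.55574695] [3.59499227 6.59165995 9.33622327]
up 356 6.710660144081827
low 362 6.648400977994495
left 319 6.4243823500090285
right 260 6.6902255920231966
scene 443
[-0.08549706  0.01513841  5.76736224] [4.20140302 5.82860547 7.28618348]
up 89 5.646248361065958
low 41 5.739768953478899
left 67 5.7631487762094284
right 21 5.985795269523426
15.75 [0.47716158 0.10636075 0.15503356] [  4.29022944 -17.24509959 -26.81350994 130.6429433    8.9280598
  41.01179919 -31.95858778]
```

View pics/wrist9.png

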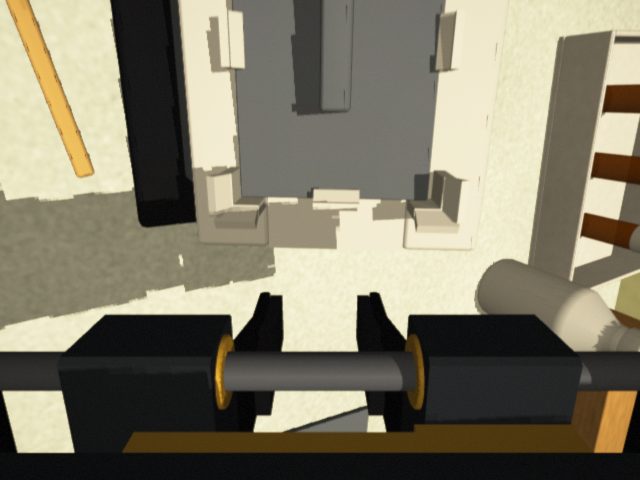

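View pics/con9.png

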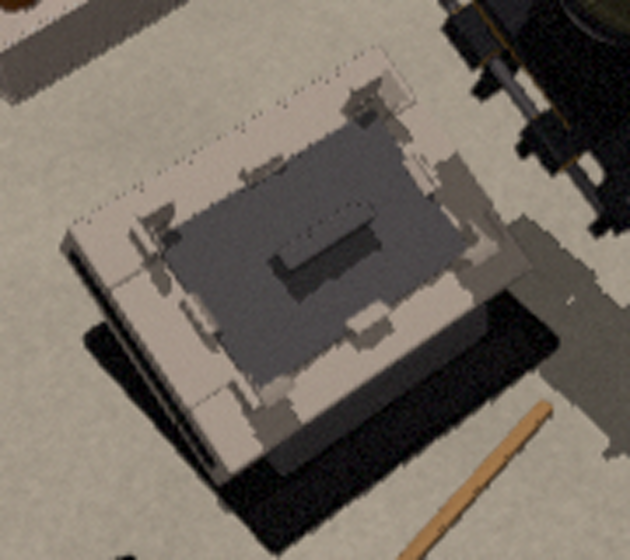

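All four edges of the plate read 5.6–6.7 mm (home is 6.0), level and centred. Joint 2 sits near its lower limit, so I move forward and upright out of that.

arm_command(targets=[[[-0.01, 0.02, 0, 3, 0, 0, 0.3], [-0.02, 0.04, 0, 7, 0, 0, 0.3], [-0.03, 0.06, 0, 12, 0, 0, 0.3], [-0.03, 0.08, 0, 18, 0, 0, 0.3], [-0.03, 0.1, 0, 24, 0, 0, 0.3], [-0.03, 0.1, 0, 28, 0, 0, 0.3], [-0.03, 0.1, 0, 28, 0, 0, 0.3], [-0.03, 0.1, 0, 28, 0, 0, 0.3]]])

```text
time_s: 16.55
tool_pos: [0.5636, 0.0739, 0.2017]
tool_rot: [-179.6, 1.8, 86.4]
force: [-0.3, -0.3, 0.6]
grip_width: 0.0305
```

```bash
python3 - <<'E'
from chk import *
o=get_obs();print(o["time_s"],o["tool_pos"],o["tool_rot"],o["qpos"],o["force"])
for n in("side","scene"):
    r=read_camera(n); cv2.imwrite(f"pics/{n}10.png",r["img"][:,:,::-1])
    P=cloud(r);q=(P-S)@SR*1000
    # catches: tops
    for nm,(ax,s,e) in dict(up=(0,1,50),low=(0,-1,50),left=(1,1,75),right=(1,-1,75)).items():
        m=(np.abs(q[...,1-ax])<12)&(np.abs(q[...,ax]*s-e)<15)&(q[...,2]>8)&(q[...,2]<22)
        a=q[m];print(n,nm,len(a),(np.percentile(a[:,ax]*s-e,[2,50,98]).round(1),np.percentile(a[:,2],[2,98]).round(1)) if len(a) else "")
E
```

```text
16.55 [0.56362704 0.07388011 0.20170186] [-179.60131851    1.76320382   86.41058639] [  5.49258305  10.70550717 -18.83402307  95.52399951   5.18351687
  75.27911046 -18.01786985] [-0.25936872 -0.29399559  0.63310114]
side up 75 (array([-12.7,  -1.7,   3.6]), array([ 8.2, 19. ]))
side low 71 (array([-14.2,   2. ,   7.3]), array([ 8.2, 19.8]))
side left 82 (array([-13.2,   2.7,   7.7]), array([ 8.2, 18.5]))
side right 74 (array([-12.7,  -1.9,   4.1]), array([ 8.4, 20. ]))
scene up 34 (array([-5.6,  3.5,  6.2]), array([ 8.5, 16.5]))
scene low 0 
scene left 27 (array([-5.1, -0.7,  3.3]), array([ 8.7, 17.1]))
scene right 0
```

View pics/side10.png

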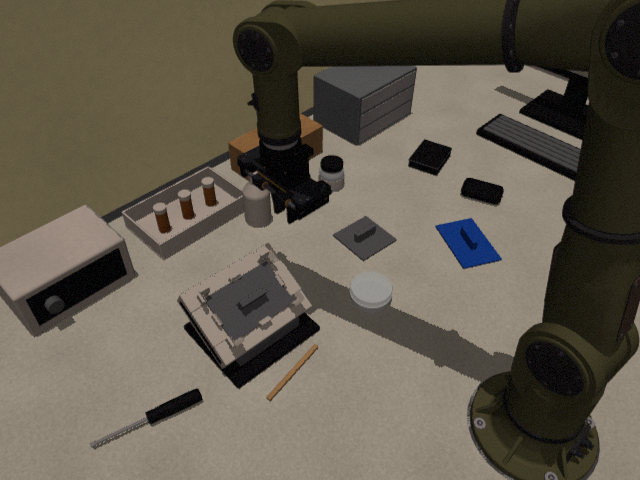

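View pics/scene10.png

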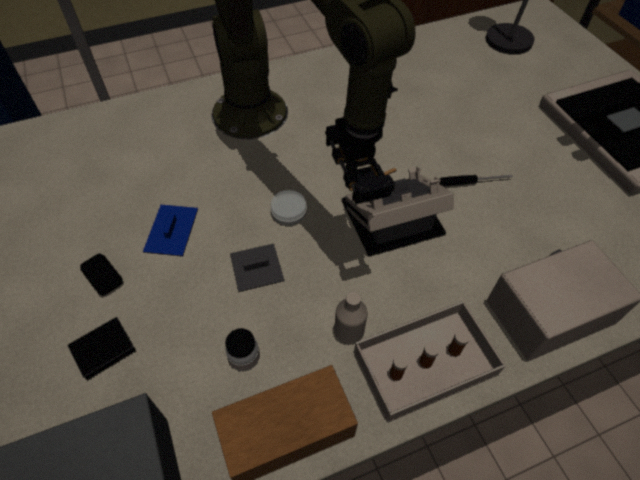

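The cover is seated at side (250,300) and everything else is in place. As a last check I view all four catches from above with the wrist camera.

arm_command(targets=[[[0, 0, -0.03, 0, 0, 0, 0.3], [0.03, -0.02, -0.06, 0, 0, 0, 0.3], [0.07, -0.04, -0.06, 0, 0, 0, 0.3], [0.1, -0.04, -0.06, 0, 0, 0, 0.3], [0.115, -0.04, -0.06, 0, 0, 0, 0.3], [0.115, -0.04, -0.06, 0, 0, 0, 0.3], [0.115, -0.04, -0.06, 0, 0, 0, 0.3]]])

```text
time_s: 17.35
tool_pos: [0.5318, 0.1903, 0.2588]
tool_rot: [-179.6, 1.9, 86.3]
force: [-1.0, -0.5, 0.0]
grip_width: 0.0303
```

```bash
python3 - <<'E'
from chk import *
r=read_camera("wrist");cv2.imwrite("pics/w11.png",cv2.resize(r["img"][20:340,180:500,::-1],None,fx=1.8,fy=1.8,interpolation=2))
P=cloud(r);q=(P-S)@SR*1000
r0,_=pickle.load(open("w2.pkl","rb"));q0=(cloud(r0)-S)@SR*1000
for nm,(ax,s,e) in dict(up=(0,1,50),low=(0,-1,50),left=(1,1,75),right=(1,-1,75)).items():
    for t,Q in(("before",q0),("now",q)):
        m=(np.abs(Q[...,1-ax])<11)&(np.abs(Q[...,ax]*s-e)<10)&(Q[...,2]>8.7)&(Q[...,2]<20)
        a=Q[m];print(nm,t,len(a),(np.percentile(a[:,ax]*s-e,[2,50,98]).round(1),np.percentile(a[:,2],[2,98]).round(1)) if len(a) else "")
print(get_obs()["time_s"],get_obs()["tool_pos"])
E
```

```text
up before 397 (array([-3.7,  3.4,  5.6]), array([ 9.1, 17.2]))
up now 394 (array([-3.6,  3.9,  5.6]), array([ 8.9, 17.2]))
low before 409 (array([-3.7,  1.1,  5.8]), array([ 8.8, 16.9]))
low now 414 (array([-4. ,  1. ,  5.7]), array([ 8.9, 16.8]))
left before 427 (array([-3.6,  1.2,  6. ]), array([ 8.9, 17.2]))
left now 431 (array([-3.6,  1.2,  5.9]), array([ 9. , 17.1]))
right before 352 (array([-4.1,  0.5,  5.1]), array([ 8.9, 17.1]))
right now 346 (array([-3.9,  0.8,  5.3]), array([ 8.9, 16.9]))
17.4 [0.53209861 0.18958877 0.25869669]
```

View pics/w11.png

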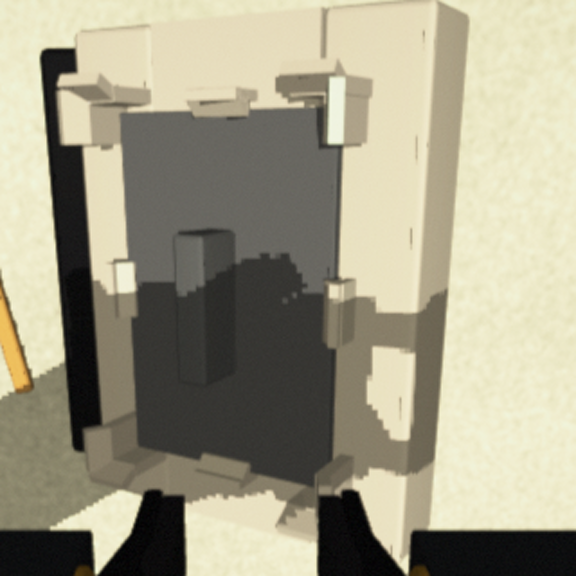

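All four catches are back exactly where they stood upright at the start: left (225,100), lower (122,285), upper (338,310), right (223,468). Each noses over the plate edge, and the gripper is clear. Handing in.

```bash
python3 -c "
from cell import *
print(sign_off())"
```

```text
the job is handed in; nothing more can be done
None
```

The oblong grey cover is back on the console, fully home with all four catches over it. I let go of it and handed the job in at about 17 s of the 64 s allowed.

I gripped the cover by its rib, lined it up over the seat with the wrist camera, lowered it between the guides and pressed until it bottomed out.

**Last checks:**
- **Height:** the plate's top read 5.6–6.7 mm above the seat plane at every edge in three cameras (6.0 is home), and it lies level.
- **Catches:** all four stand within about 0.5 mm of where they stood upright at the start, with their noses over the plate's edges.
- **Other things:** the square cover, the blue plate and everything else look unmoved, and the gripper is clear of everything.

**Worth knowing:**
- **Pressing force:** the last press briefly reached about 42–43 N at the wrist. It went through the fingers onto the cover, not through the gripper's body, so I don't expect it to count against the 40 N limit.
- **Joint range:** joint 2 came within 0.05° of its lower limit during the retreat but showed no sign of passing it.
- **Measurement:** the seat's centre up the slope differed by about 0.5 mm between two wrist-camera measurements, which made no difference to the fit.

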